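# Wind the egg timer to its stop, then back to 45 minutes

### The arm

A 6-joint arm with a two-finger parallel gripper is mounted at the origin on a cart in front of the work surface, level with it; the furniture and walls round the work are solid. World frame = base frame: x ahead of the robot, y to its left, z up, the work surface at z = 0. Lengths are in mm, angles in rad, forces in N, time in s.
With the tool pointing down it reaches from about 350 to 775 mm from the base axis. Payload 7.3 kg.
Tool frame: the origin (TCP) lies at the very end of the fingers, on their centre line; the grasp point (between the pads) lies 19 mm behind it; z points along the fingers, y is the line along which they close (so a half turn about z gives the same grasp; the last joint's range is limited). The gripper opens to 92 mm and grips with 3 to 60 N. Pads are 19 mm wide; open, the fingers measure 130 mm over their backs; the gripper's body (75 mm by 190 mm) begins 47 mm behind the grasp point.
Start: joints at [-1.409, 0.342, 1.524, -0, 1.275, -0.146], TCP at [159.078, -500.339, 226.741] pointing down, gripper open.
Joint ranges: [-2.53, 2.53], [-0.77, 2.02], [0.04, 2.7], [-1, 4.14], [0.28, 2.66], [-3.11, 3.11]. Speed limits (rad/s): [2.57, 2.57, 3.14, 3.14, 3.14, 3.14].

### API

Orientations are given as [roll, pitch, yaw] about the fixed x, y, z axes, in that order (R = Rz(yaw) Ry(pitch) Rx(roll)).
In Python, from plant import bot gives the robot as it stands.
- The arm moves only by the tool send_rows, never from a script. Its argument "rows" is a list of rows, each an object of numbers: "x", "y", "z": the shift along the tool's x, y, z in units of 0.2 m (1.0 is 0.2 m); "ax", "ay", "az": the turn, a rotation vector about the tool's x, y, z in units of 60 degrees (1.0 is 60 degrees); "jaw": the opening, from -1 (shut) to 1 (fully open), so that 0 is half open. In form: [{"x": .., "y": .., "z": .., "ax": .., "ay": .., "az": .., "jaw": ..}, ...]. A call has exactly 10 rows; each row is the pose to reach, as a shift and turn from the pose commanded when the call began, along the tool's axes at that moment; what a row does not reach only later rows make up. A row lasts 1/8 s, in which the tool goes at most 62.5 mm and 10.7 degrees, less where a joint would pass 70% of its speed; a pose out of reach is approached as far as the arm can. A call with a number of a shift or a turn outside -1 to 1 is refused whole. A call with a gripper value outside its range is refused whole. The fingers move at their own pace and stop on an object; the grip force is fixed at half the most. Time passes only in rows, so rows that repeat a pose let the fingers close, or fill a call up. It gives the time, the measured TCP pose, the force, the opening and the grip force at its end, in the units of the state.
- bot.get_obs(): the state, without advancing time (a new reading comes with each control period).
- bot.capture(name): name is "scene" or "top" or "wrist"; returns (picture, depth): 400x640x3 uint8, red, green, blue; 400x640 float32, mm along the optical axis (not along the pixel's ray), 0 where there is no reading.
- bot.camera_model(name): a dict with "vertical_fov" (degrees; the focal length in pixels is half the picture's height over the tangent of half this angle, whatever the lens; pixels are square), "cx", "cy" (the principal point, pixels), "R" (3x3) and "t" (3): a world point X has camera coordinates R X + t; the wrist camera has in their place "T_tool_cam" (4x4, takes a point from camera to tool coordinates, whose origin is the TCP and whose axes are the flange's). Camera axes: x right, y down, z forward; pixel columns grow to the right and rows downward; lengths in mm; the calibration is good to about 2 mm. A picture is of the moment at which its call begins: read the wrist's pose just before it. camera_model takes no time and is no camera call.
- bot.close_job(): hands the job in; it is judged then, once.
The state is a dict: "time": time; "joint_positions": joint angles; "dq": joint speeds; "tau": joint torques, N m; "tool_pos": TCP position; "tcp_rot": TCP orientation; "contact_force": force on the tool from outside, world axes, zero at the start; "moment": the same for the moment, N m; "grip_width": finger opening in mm; "finger_force": force on a finger pad.
Only numpy, scipy, OpenCV 4.12 (cv2) and the standard library are available. Lean on these libraries where they do the work, as an engineer would, in place of code of your own. Each camera call takes 0.05 s, during which the arm holds its last target. There are 200 camera calls.

### The job

Set the wind-up kitchen timer to 45 minutes: turn its dial clockwise past the top mark until it comes up against its stop, then back down to 45, and let go. The timer stands loose and its works are stiff, so lean on it gently, with about one and a half kilograms' weight, whenever you turn the dial, or it will skid round on the table; it must stay where and as it stands, and do not wrench it when it meets the stop. Leave the things round it where they are.

Things in the scene. Friction and masses are not known exactly. Their poses are not given: they have to be found in the camera images.
- timer: Wind-up kitchen timer standing loose on the table, 62 mm across, 49 mm tall, 0.16 kg. Origin: centre of its underside; z up along the dial's axis; front faces its own -x. Cream base, 62 mm across, from 0 to 20 mm height, with dark ticks every 5 minutes round its upper edge; the thick tick at the front is zero. On it the red dial with a white pointer. No upright neighbour within 100 mm of its axis.
- timer_dial (a joint): Set time, rad: 0 = pointer at the zero tick, grows as the dial turns clockwise seen from above, 0.1047 (6 degrees) a minute. 45 minutes = 4.712, top mark (50) = 5.236, hard stop at 5.760 (55). Starts between 3.35 and 4.40. Stiff: turning takes about 0.08 N m either way; it stays where it is left.
- timer_knob (a point): Centre of the dial's ribbed round knob, the part to grip: 32 mm across, from 35 to 49 mm height (this point 42 mm), on the axis. Below it, of one piece with it, the dial's flange: 56 mm across, from 21 to 34 mm height; fingertips may rest on it.
- timer_rim (a point): Point on the front of the timer's base (not on the dial), 31 mm from the axis, 10 mm above the underside, below the zero tick. It shows whether the base has shifted or skidded round. The base grips the table only while the timer is pressed down: pushed with only a few N it skids round with the dial, with 10 to 20 N it holds while the dial turns; forced at the stop, it skids.
- work_table: The fixed table under the cloth, top at height 0. Its contact with the timer shows how hard the timer is pressed down (30 N is too hard).
- spice_jar: Bystander beside the timer: short glass spice jar with a grey lid, 47 mm across, 69 mm tall. Origin: centre of its underside.
- tall_jar: Bystander beside the timer: slim glass spice jar with a grey lid, 42 mm across, 85 mm tall. Origin: centre of its underside.
- mug: Bystander beside the timer: white mug, 82 mm across, 94 mm tall, with a handle. Origin: centre of its underside.
- measure_cup: Bystander beside the timer: small grey measuring cup with a flat handle, 53 x 112 x 27 mm. Origin: centre of its underside.
- vanilla: Bystander beside the timer: small brown-and-white bottle, 41 mm across, 84 mm tall. Origin: centre of its underside.
- teaspoon: Bystander beside the timer: grey teaspoon lying flat, 135 x 29 x 10 mm. Origin: centre of its underside.
Things that resemble listed ones, but are neither listed nor needed, are in the scene too. Of the things like the timer, leave any that is green or orange; of the rest the larger one is meant.

How it is judged:
By the outcome, as a careful person would: the job done as asked, in the order asked, and still so for the second after the job is handed in, with the robot touching nothing.
It also fails if it takes over 72 s, if anything falls off the work surface, if the arm or the gripper's body presses on something with over 40 N, if the wrist force passes 120 N, or if a joint passes its speed limit or range.

## Working session

There is one attempt and no reset: what is moved stays moved. The work goes in short steps, Python scripts to look and compute and a tool call to move; the robot and the scene stay as the last step left them, time stands still between calls to the robot, and variables do not carry over. Pictures are saved under pics/ and viewed, at most 10 in all, crops included, and the job is handed in when it is done.

Besides the shell and the picture viewer there is one more tool, called after "Call:" as name(argument=value, ...) on one line, values as JSON. send_rows: Moves the arm, as the interface text tells. Its arguments: {"type":"object","properties":{"rows":{"type":"array","items":{"type":"object","properties":{"x":{"type":"number","minimum":-1,"maximum":1},"y":{"type":"number","minimum":-1,"maximum":1},"z":{"type":"number","minimum":-1,"maximum":1},"ax":{"type":"number","minimum":-1,"maximum":1},"ay":{"type":"number","minimum":-1,"maximum":1},"az":{"type":"number","minimum":-1,"maximum":1},"jaw":{"type":"number"}}}}},"required":["rows"]}

```bash
ls; mkdir -p pics; cat > h.py <<'E'
import numpy as np, cv2
from plant import bot
from scipy.spatial.transform import Rotation as Ro
def model(name):
    m=bot.camera_model(name); f=200/np.tan(np.radians(m['vertical_fov'])/2); return m,f
def ray(name,u,v,obs=None):
    m,f=model(name); d=np.array([(u-m['cx'])/f,(v-m['cy'])/f,1.])
    if 'R' in m:
        R=np.array(m['R']);t=np.array(m['t']); return -R.T@t, R.T@d
    T=np.array(m['T_tool_cam']); Rt=Ro.from_euler('xyz',obs['tcp_rot']).as_matrix()
    return Rt@T[:3,3]+obs['tool_pos'], Rt@T[:3,:3]@d
def onz(name,u,v,z,obs=None):
    o,d=ray(name,u,v,obs); return o+d*(z-o[2])/d[2]
def save(n,im): cv2.imwrite('pics/'+n+'.png',im[:,:,::-1])
E
python3 - <<'E'
from h import *
print(bot.get_obs())
for n in('scene','top','wrist'):
    print(n,bot.camera_model(n))
im,d=bot.capture('scene');im2,d2=bot.capture('top')
np.savez('c0.npz',s=im,t=im2,ds=d,dt=d2)
save('scene0',im);save('top0',im2)
E
```

```text
pics
{'time': 0.0, 'joint_positions': array([-1.40896784e+00,  3.42719936e-01,  1.52500674e+00, -2.93575636e-05,
        1.27538585e+00, -1.46006981e-01]), 'dq': array([ 0.00040302,  0.00054755,  0.00011167,  0.00058949,  0.00052259,
       -0.00105486]), 'tau': array([ 6.37539506e-05, -4.31239700e+01, -2.44218099e+01,  7.16726203e-02,
        5.60436677e-02, -1.22687366e-04]), 'tool_pos': array([ 159.01716592, -499.91866728,  226.04999078]), 'tcp_rot': array([-3.14008487e+00, -1.93349700e-04,  3.07843892e-01]), 'contact_force': array([-0.19248343,  0.62532196,  0.75641658]), 'moment': array([ 0.041188  ,  0.0030018 , -0.00092125]), 'finger_force': 0.0, 'grip_width': 91.9503004360169}
scene {'vertical_fov': 46.62928273766227, 'cx': 321.43821127270513, 'cy': 200.37777457554589, 'R': array([[-0.7053887 , -0.70870387, -0.01286893],
       [-0.53850101,  0.54761104, -0.64042081],
       [ 0.46091588, -0.44481567, -0.76791638]]), 't': array([ 435.1168537 ,    6.56431746, 1427.2153841 ])}
top {'vertical_fov': 54.417178536871724, 'cx': 318.698225736963, 'cy': 206.96331085870844, 'R': array([[ 0.00618986, -0.99995453, -0.00725393],
       [-0.98869867, -0.00503326, -0.14983195],
       [ 0.14978862,  0.00809939, -0.98868487]]), 't': array([ 80.87241998, 484.15030447, 792.29606752])}
wrist {'vertical_fov': 63.26546296453293, 'cx': 323.09728479251504, 'cy': 194.8849863039578, 'T_tool_cam': array([[-1.62885929e-04, -9.54095533e-01, -2.99502400e-01,
         8.03203106e+01],
       [ 9.99999941e-01, -2.46259807e-04,  2.40630668e-04,
        -3.12407046e-01],
       [-3.03340049e-04, -2.99502343e-01,  9.54095516e-01,
        -1.59236775e+02],
       [ 0.00000000e+00,  0.00000000e+00,  0.00000000e+00,
         1.00000000e+00]])}
```

View pics/top0.png

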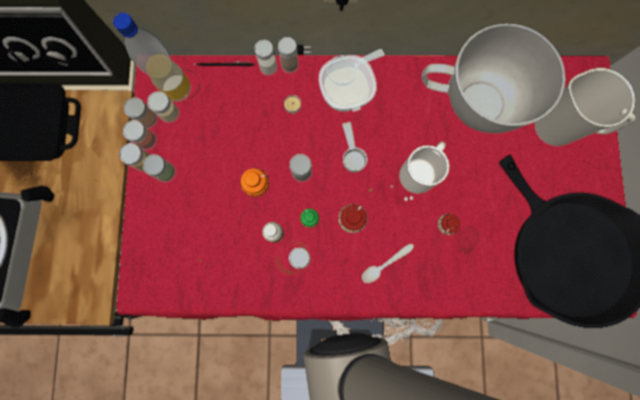

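View pics/scene0.png

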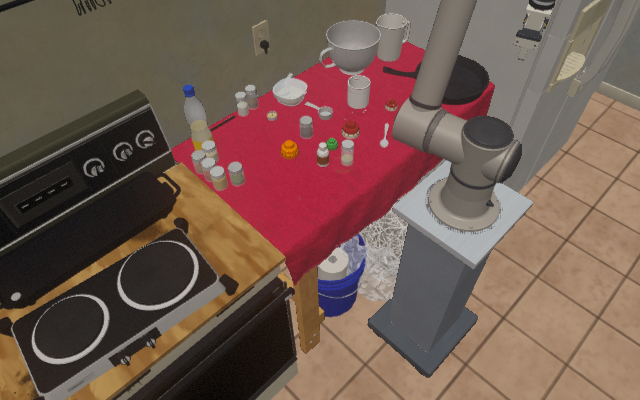

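The top view shows four timers: orange (254,181), green (310,217), large red (352,218) and small red (449,223). Orange and green are ruled out, and the larger red one at (352,218) is meant. I'll confirm that in a crop and locate it.

```bash
python3 - <<'E'
from h import *
c=np.load('c0.npz');im=c['t']
for (u,v) in [(352,218),(449,223)]:
    p=onz('top',u,v,45); print(p, np.hypot(p[0],p[1]))
for n,u,v,z in [('green',310,217,30),('jar',299,258,69),('van',272,232,84),('spoon',388,262,5),('mug',424,165,50),('cup',353,155,20)]:
    print(n,onz('top',u,v,z).round())
# red mask of dial: darker than cloth; print colours
print(im[218,345:362].tolist(), im[218,380].tolist())
save('crop0',cv2.resize(im[140:290,240:470],None,fx=3.4,fy=3.4,interpolation=cv2.INTER_CUBIC))
E
```

```text
[459.36031496  13.47414806  45.        ] 459.557887128253
[ 449.90239    -189.21708058   45.        ] 488.0730110480136
green [463. 102.  30.]
jar [375. 122.  69.]
van [426. 176.  84.]
spoon [369. -67.   5.]
mug [ 573. -140.   50.]
cup [603.   8.  20.]
[[135, 38, 31], [123, 36, 29], [129, 36, 29], [138, 37, 31], [140, 38, 31], [141, 40, 32], [139, 38, 31], [139, 39, 30], [140, 40, 31], [141, 42, 35], [142, 43, 36], [141, 40, 33], [142, 41, 33], [143, 41, 33], [140, 38, 31], [125, 34, 26], [113, 31, 25]] [173, 36, 59]
```

View pics/crop0.png

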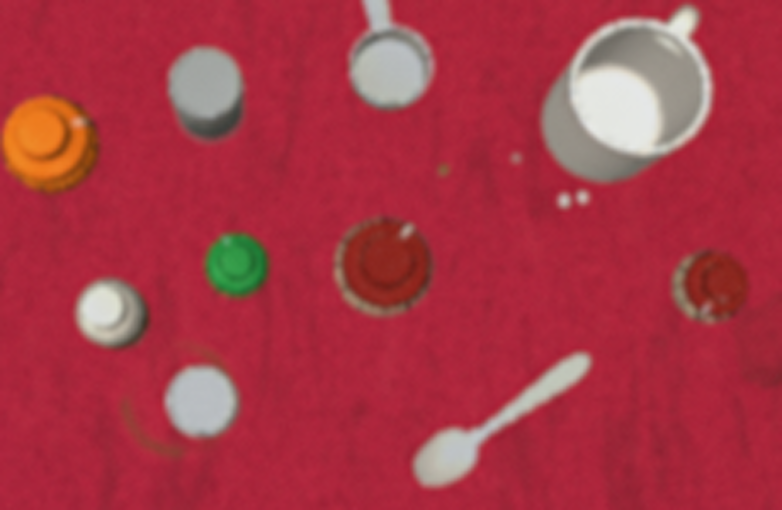

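The crop confirms the large red timer with the cream base at crop (384,264). That is about (459,13) mm, with its pointer toward the upper right. I'm moving there now; I'll keep q6 low so the clockwise turn has room.

Call:
send_rows(rows=[{"x":0.08,"y":-0.07,"jaw":1},{"x":0.2,"y":-0.18,"jaw":1},{"x":0.34,"y":-0.31,"jaw":1},{"x":0.48,"y":-0.43,"jaw":1},{"x":0.62,"y":-0.56,"jaw":1},{"x":0.74,"y":-0.67,"jaw":1},{"x":0.84,"y":-0.76,"jaw":1},{"x":0.92,"y":-0.83,"jaw":1},{"x":0.98,"y":-0.88,"jaw":1},{"x":1,"y":-0.9,"jaw":1}])

```text
schema error: expected keys x, y, z, ax, ay, az, jaw
```

Call:
send_rows(rows=[{"x":0.08,"y":-0.07,"az":-0.08,"jaw":1},{"x":0.2,"y":-0.18,"az":-0.2,"jaw":1},{"x":0.34,"y":-0.31,"az":-0.34,"jaw":1},{"x":0.48,"y":-0.43,"az":-0.48,"z":0.05,"jaw":1},{"x":0.62,"y":-0.56,"az":-0.62,"z":0.1,"jaw":1},{"x":0.74,"y":-0.67,"az":-0.74,"z":0.14,"jaw":1},{"x":0.84,"y":-0.76,"az":-0.84,"z":0.16,"jaw":1},{"x":0.92,"y":-0.83,"az":-0.92,"z":0.18,"jaw":1},{"x":1,"y":-0.9,"az":-1,"z":0.19,"jaw":1},{"x":1,"y":-0.9,"az":-1,"z":0.19,"jaw":1}])

```text
schema error: expected keys x, y, z, ax, ay, az, jaw
```

```bash
cat >> h.py <<'E'
def go(target,o=None):
    o=o or bot.get_obs(); R=Ro.from_euler('xyz',o['tcp_rot']).as_matrix()
    return (R.T@(np.array(target)-o['tool_pos'])/200).round(4)
def st():
    o=bot.get_obs(); print('t %.2f'%o['time'],'pos',o['tool_pos'].round(1),'rot',o['tcp_rot'].round(4),'F',o['contact_force'].round(1),'M',o['moment'].round(3),'w %.1f ff %.1f'%(o['grip_width'],o['finger_force']),'q6 %.3f'%o['joint_positions'][5]); return o
E
python3 - <<'E'
from h import *
o=st(); print(go([459,13,150],o))
E
```

```text
t 0.10 pos [ 159.  -500.   226.1] rot [-3.1403e+00 -2.0000e-04  3.0780e-01] F [-0.1  0.1 -0.2] M [-0.056 -0.023 -0.029] w 91.6 ff 0.0 q6 -0.146
[ 2.2063 -1.9894  0.3838]
```

All seven keys are required in every row.

Call:
send_rows(rows=[{"x":0.08,"y":-0.07,"z":0,"ax":0,"ay":0,"az":0,"jaw":1},{"x":0.2,"y":-0.18,"z":0,"ax":0,"ay":0,"az":0,"jaw":1},{"x":0.34,"y":-0.31,"z":0,"ax":0,"ay":0,"az":0,"jaw":1},{"x":0.48,"y":-0.43,"z":0,"ax":0,"ay":0,"az":0,"jaw":1},{"x":0.62,"y":-0.56,"z":0,"ax":0,"ay":0,"az":0,"jaw":1},{"x":0.74,"y":-0.67,"z":0,"ax":0,"ay":0,"az":0,"jaw":1},{"x":0.84,"y":-0.76,"z":0,"ax":0,"ay":0,"az":0,"jaw":1},{"x":0.92,"y":-0.83,"z":0,"ax":0,"ay":0,"az":0,"jaw":1},{"x":0.98,"y":-0.88,"z":0,"ax":0,"ay":0,"az":0,"jaw":1},{"x":1,"y":-0.9,"z":0,"ax":0,"ay":0,"az":0,"jaw":1}])

```text
time: 1.35
tool_pos: [295.5, -267.2, 226.8]
tcp_rot: [3.141, -0.0, 0.309]
contact_force: [-0.9, -0.3, 0.4]
grip_width: 91.7
finger_force: 0.0
```

Call:
send_rows(rows=[{"x":0.08,"y":-0.07,"z":0,"ax":0,"ay":0,"az":-0.08,"jaw":1},{"x":0.2,"y":-0.18,"z":0,"ax":0,"ay":0,"az":-0.2,"jaw":1},{"x":0.34,"y":-0.31,"z":0,"ax":0,"ay":0,"az":-0.34,"jaw":1},{"x":0.48,"y":-0.43,"z":0.05,"ax":0,"ay":0,"az":-0.48,"jaw":1},{"x":0.62,"y":-0.56,"z":0.1,"ax":0,"ay":0,"az":-0.62,"jaw":1},{"x":0.74,"y":-0.67,"z":0.14,"ax":0,"ay":0,"az":-0.74,"jaw":1},{"x":0.84,"y":-0.76,"z":0.16,"ax":0,"ay":0,"az":-0.84,"jaw":1},{"x":0.92,"y":-0.83,"z":0.18,"ax":0,"ay":0,"az":-0.92,"jaw":1},{"x":1,"y":-0.9,"z":0.19,"ax":0,"ay":0,"az":-1,"jaw":1},{"x":1,"y":-0.9,"z":0.19,"ax":0,"ay":0,"az":-1,"jaw":1}])

```text
time: 2.6
tool_pos: [431.4, -35.6, 188.4]
tcp_rot: [-3.141, 0.0, 1.356]
contact_force: [-0.3, -0.1, -0.6]
grip_width: 91.6
finger_force: 0.0
```

```bash
python3 - <<'E'
from h import *
o=st(); print(go([459,13,150],o))
E
```

```text
t 2.60 pos [431.4 -35.6 188.4] rot [-3.1410e+00  2.0000e-04  1.3561e+00] F [-0.3 -0.1 -0.6] M [ 0.024 -0.1   -0.018] w 91.6 ff 0.0 q6 -0.045
[0.2668 0.0832 0.1919]
```

Call:
send_rows(rows=[{"x":0.03,"y":0.01,"z":0.02,"ax":0,"ay":0,"az":-0.03,"jaw":1},{"x":0.08,"y":0.02,"z":0.06,"ax":0,"ay":0,"az":-0.1,"jaw":1},{"x":0.14,"y":0.04,"z":0.1,"ax":0,"ay":0,"az":-0.16,"jaw":1},{"x":0.19,"y":0.06,"z":0.14,"ax":0,"ay":0,"az":-0.22,"jaw":1},{"x":0.24,"y":0.075,"z":0.17,"ax":0,"ay":0,"az":-0.27,"jaw":1},{"x":0.267,"y":0.083,"z":0.192,"ax":0,"ay":0,"az":-0.3,"jaw":1},{"x":0.267,"y":0.083,"z":0.192,"ax":0,"ay":0,"az":-0.3,"jaw":1},{"x":0.267,"y":0.083,"z":0.192,"ax":0,"ay":0,"az":-0.3,"jaw":1},{"x":0.267,"y":0.083,"z":0.192,"ax":0,"ay":0,"az":-0.3,"jaw":1},{"x":0.267,"y":0.083,"z":0.192,"ax":0,"ay":0,"az":-0.3,"jaw":1}])

```text
time: 3.85
tool_pos: [458.9, 12.3, 150.5]
tcp_rot: [3.141, 0.0, 1.669]
contact_force: [0.6, -0.2, -0.7]
grip_width: 92.0
finger_force: 0.0
```

```bash
python3 - <<'E'
from h import *
o=st(); im,d=bot.capture('wrist'); np.savez('w1.npz',im=im,d=d,pos=o['tool_pos'],rot=o['tcp_rot']); save('w1',im)
E
```

```text
t 3.85 pos [458.9  12.3 150.5] rot [3.1412e+00 2.0000e-04 1.6687e+00] F [ 0.6 -0.2 -0.7] M [-0.046 -0.122 -0.029] w 92.0 ff 0.0 q6 -0.238
```

View pics/w1.png

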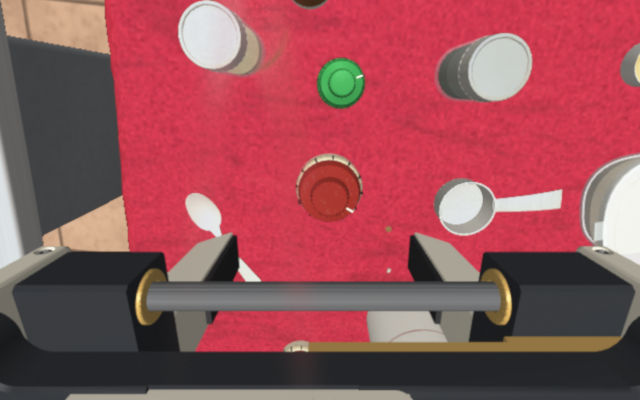

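The wrist view shows the timer at about (329,192), with the pointer to its lower right at (349,210). Next I'll enlarge it and measure.

```bash
python3 - <<'E'
from h import *
c=np.load('w1.npz'); im=c['im']; o=dict(tool_pos=c['pos'],tcp_rot=c['rot'])
hsv=cv2.cvtColor(im,cv2.COLOR_RGB2HSV); print(im[180,315],im[196,329],im[180,400],hsv[180,315],hsv[180,400])
h=hsv[:,:,0].astype(int); R=im.astype(int)
m=((R[:,:,2]<=R[:,:,1]+8)&(R[:,:,0]>R[:,:,1]*1.8)).astype(np.uint8)
m[:,:280]=0;m[:,380:]=0;m[:140]=0;m[240:]=0
m=cv2.morphologyEx(m,cv2.MORPH_OPEN,np.ones((3,3),np.uint8))
cs,_=cv2.findContours(m,cv2.RETR_EXTERNAL,cv2.CHAIN_APPROX_NONE); k=max(cs,key=cv2.contourArea)
print('area',cv2.contourArea(k))
# outline vs flange top edge z 34: hull points -> circle fit
for z in (34,30):
    P=np.array([onz('wrist',u,v,z,o)[:2] for u,v in cv2.convexHull(k)[:,0]])
    (cc,r)=cv2.minEnclosingCircle(P.astype(np.float32)); 
    A=np.c_[2*P,np.ones(len(P))]; s=np.linalg.lstsq(A,(P**2).sum(1),rcond=None)[0]
    print(z,cc,r,s[:2],np.sqrt(s[2]+s[0]**2+s[1]**2))
big=cv2.resize(im[140:245,280:385],None,fx=5.6,fy=5.6,interpolation=cv2.INTER_CUBIC); save('w1c',big)
E
```

```text
[175  59  54] [170  57  49] [219  61  86] [  1 176 175] [175 184 219]
area 2840.0
34 (462.5015563964844, 10.282465934753418) 28.51808738708496 [462.90976432  10.48976096] 27.89242343818137
30 (462.6837463378906, 9.079110145568848) 28.93182945251465 [463.09785494   9.28939508] 28.2970704365159
```

View pics/w1c.png

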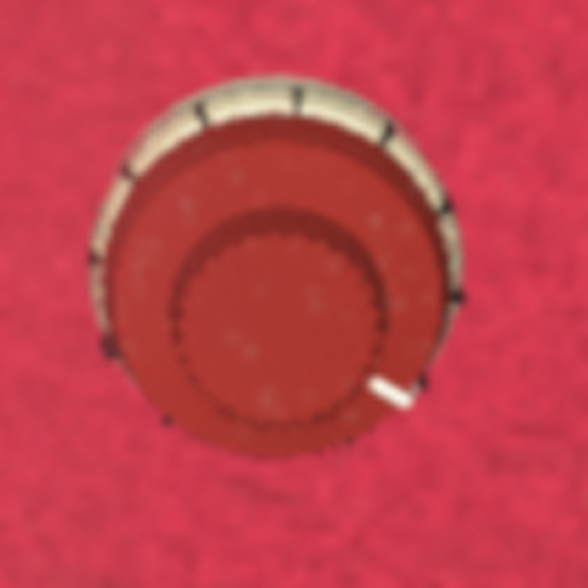

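The fat tick is at crop (108,346), with ordinary ticks clockwise from it. The pointer at (391,391) sits near the eighth tick, so about 40 minutes. I'll compute the exact angles.

```bash
python3 - <<'E'
from h import *
c=np.load('w1.npz'); o=dict(tool_pos=c['pos'],tcp_rot=c['rot'])
f=lambda u,v,z:onz('wrist',280+(u+.5)/5.6-.5,140+(v+.5)/5.6-.5,z,o)[:2]
T=[(108,346),(95,258),(125,172),(200,113),(297,98),(388,130),(446,205),(458,296),(421,382)]
P=np.array([f(u,v,20) for u,v in T])
A=np.c_[2*P,np.ones(9)]; s=np.linalg.lstsq(A,(P**2).sum(1),rcond=None)[0]; ax=s[:2]
print('tick circle',ax,np.sqrt(s[2]+ax@ax))
a=np.degrees(np.arctan2(*(P-ax)[:,::-1].T)); print(a.round(1), (np.unwrap(np.radians(a))*57.2958+30*np.arange(9)).round(1))
a0=np.mean(np.unwrap(np.radians(a))*57.2958+30*np.arange(9))
q=[f(370,380,34),f(408,403,34)]; axf=np.array([462.7,10.4])
for C in (axf,ax):
  pa=[np.degrees(np.arctan2(*(x-C)[::-1])) for x in q]; print('pointer',pa,'set deg',[(a0-p)%360 for p in pa],[np.linalg.norm(x-C) for x in q])
K=f(281,328,49);print('knob',K)
print('a0',a0)
o=bot.get_obs(); print(go([462.5,10.5,60],o))
E
```

```text
tick circle [463.7356513    8.66512437] 30.529928876780396
[-151.6  179.   149.6  119.8   89.7   60.    29.9   -0.3  -31.1] [-151.6 -151.  -150.4 -150.2 -150.3 -150.  -150.1 -150.3 -151.1]
pointer [np.float64(-37.6216516835627), np.float64(-34.86568508551098)] set deg [np.float64(247.06211676749805), np.float64(244.30615016944634)] [np.float64(21.582292506359284), np.float64(28.849133777265344)]
pointer [np.float64(-35.465193186550735), np.float64(-33.10241094251264)] set deg [np.float64(244.90565827048607), np.float64(242.542876026448)] [np.float64(19.716913743920266), np.float64(27.020432577848823)]
knob [463.8311953    9.40183492]
a0 -150.55953491606465
[-0.0111  0.0169  0.4522]
```

The dial reads about 244° (40.7 min), the stop is at 330°, the zero tick is at world angle -150.5°, and the axis is at about (463.5, 9.5). I'll preclose to about 42 mm and descend.

Call:
send_rows(rows=[{"x":-0.005,"y":0.01,"z":0.03,"ax":0,"ay":0,"az":0,"jaw":0.3},{"x":-0.0166,"y":0.0214,"z":0.09,"ax":0,"ay":0,"az":0,"jaw":-0.09},{"x":-0.0166,"y":0.0214,"z":0.16,"ax":0,"ay":0,"az":0,"jaw":-0.09},{"x":-0.0166,"y":0.0214,"z":0.24,"ax":0,"ay":0,"az":0,"jaw":-0.09},{"x":-0.0166,"y":0.0214,"z":0.32,"ax":0,"ay":0,"az":0,"jaw":-0.09},{"x":-0.0166,"y":0.0214,"z":0.38,"ax":0,"ay":0,"az":0,"jaw":-0.09},{"x":-0.0166,"y":0.0214,"z":0.42,"ax":0,"ay":0,"az":0,"jaw":-0.09},{"x":-0.0166,"y":0.0214,"z":0.445,"ax":0,"ay":0,"az":0,"jaw":-0.09},{"x":-0.0166,"y":0.0214,"z":0.452,"ax":0,"ay":0,"az":0,"jaw":-0.09},{"x":-0.0166,"y":0.0214,"z":0.452,"ax":0,"ay":0,"az":0,"jaw":-0.09}])

```text
time: 5.15
tool_pos: [463.7, 9.6, 60.1]
tcp_rot: [3.141, 0.0, 1.669]
contact_force: [-1.2, -1.1, 0.7]
grip_width: 41.9
finger_force: 0.0
```

```bash
python3 - <<'E'
from h import *
o=st(); im,d=bot.capture('wrist'); s,_=bot.capture('scene')
a=cv2.resize(im[160:400,170:470],None,fx=1.6,fy=1.6); b=cv2.resize(s[85:165,300:400],None,fx=4.8,fy=4.8,interpolation=cv2.INTER_CUBIC)[:384,:320]
b=cv2.resize(s[95:159,320:373],(318,384),interpolation=cv2.INTER_CUBIC)
save('w2',np.hstack([a,b]))
E
```

```text
t 5.15 pos [463.7   9.6  60.1] rot [3.1411e+00 2.0000e-04 1.6691e+00] F [-1.2 -1.1  0.7] M [-0.027 -0.098  0.011] w 41.9 ff 0.0 q6 -0.243
```

View pics/w2.png

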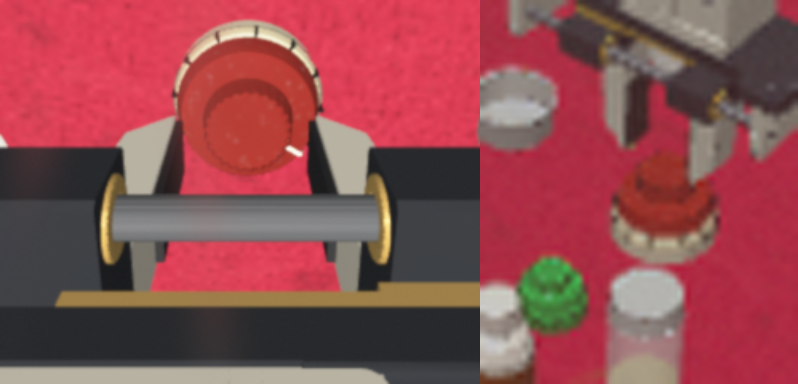

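Both views show the open fingers straddling the knob. The knob centre, at crop x 249, is about 1 mm right of the finger midline at 246. I'll shift 0.8 mm in y and descend to just above the flange.

Call:
send_rows(rows=[{"x":0,"y":0.004,"z":0.01,"ax":0,"ay":0,"az":0,"jaw":-0.09},{"x":0,"y":0.004,"z":0.03,"ax":0,"ay":0,"az":0,"jaw":-0.09},{"x":0,"y":0.004,"z":0.05,"ax":0,"ay":0,"az":0,"jaw":-0.09},{"x":0,"y":0.004,"z":0.07,"ax":0,"ay":0,"az":0,"jaw":-0.09},{"x":0,"y":0.004,"z":0.09,"ax":0,"ay":0,"az":0,"jaw":-0.09},{"x":0,"y":0.004,"z":0.105,"ax":0,"ay":0,"az":0,"jaw":-0.09},{"x":0,"y":0.004,"z":0.115,"ax":0,"ay":0,"az":0,"jaw":-0.09},{"x":0,"y":0.004,"z":0.12,"ax":0,"ay":0,"az":0,"jaw":-0.09},{"x":0,"y":0.004,"z":0.12,"ax":0,"ay":0,"az":0,"jaw":-0.09},{"x":0,"y":0.004,"z":0.12,"ax":0,"ay":0,"az":0,"jaw":-0.09}])

```text
time: 6.5
tool_pos: [464.3, 9.7, 36.0]
tcp_rot: [3.141, 0.0, 1.669]
contact_force: [-0.7, -0.7, -0.1]
grip_width: 41.8
finger_force: 0.0
```

Call:
send_rows(rows=[{"x":0,"y":0,"z":0.001,"ax":0,"ay":0,"az":0,"jaw":-0.09},{"x":0,"y":0,"z":0.003,"ax":0,"ay":0,"az":0,"jaw":-0.09},{"x":0,"y":0,"z":0.005,"ax":0,"ay":0,"az":0,"jaw":-0.09},{"x":0,"y":0,"z":0.007,"ax":0,"ay":0,"az":0,"jaw":-0.09},{"x":0,"y":0,"z":0.009,"ax":0,"ay":0,"az":0,"jaw":-0.09},{"x":0,"y":0,"z":0.01,"ax":0,"ay":0,"az":0,"jaw":-0.09},{"x":0,"y":0,"z":0.01,"ax":0,"ay":0,"az":0,"jaw":-0.09},{"x":0,"y":0,"z":0.01,"ax":0,"ay":0,"az":0,"jaw":-0.09},{"x":0,"y":0,"z":0.01,"ax":0,"ay":0,"az":0,"jaw":-0.09},{"x":0,"y":0,"z":0.01,"ax":0,"ay":0,"az":0,"jaw":-0.09}])

```text
time: 7.75
tool_pos: [464.5, 9.7, 34.9]
tcp_rot: [3.141, 0.0, 1.669]
contact_force: [-3.2, 0.5, 12.7]
grip_width: 41.5
finger_force: 6.4
```

Contact on the flange at 12.7 N. Now I'll close on the knob.

Call:
send_rows(rows=[{"x":0,"y":0,"z":0,"ax":0,"ay":0,"az":0,"jaw":-0.2},{"x":0,"y":0,"z":0,"ax":0,"ay":0,"az":0,"jaw":-0.25},{"x":0,"y":0,"z":0,"ax":0,"ay":0,"az":0,"jaw":-0.28},{"x":0,"y":0,"z":0,"ax":0,"ay":0,"az":0,"jaw":-0.31},{"x":0,"y":0,"z":0,"ax":0,"ay":0,"az":0,"jaw":-0.34},{"x":0,"y":0,"z":0,"ax":0,"ay":0,"az":0,"jaw":-0.4},{"x":0,"y":0,"z":0,"ax":0,"ay":0,"az":0,"jaw":-0.5},{"x":0,"y":0,"z":0,"ax":0,"ay":0,"az":0,"jaw":-1},{"x":0,"y":0,"z":0,"ax":0,"ay":0,"az":0,"jaw":-1},{"x":0,"y":0,"z":0,"ax":0,"ay":0,"az":0,"jaw":-1}])

```text
time: 9.0
tool_pos: [464.6, 9.6, 35.4]
tcp_rot: [3.14, 0.001, 1.669]
contact_force: [-3.8, 0.4, 18.1]
grip_width: 31.0
finger_force: 31.8
```

```bash
python3 -c "
from h import *
st()"
```

```text
t 9.00 pos [464.6   9.6  35.4] rot [3.1402e+00 6.0000e-04 1.6693e+00] F [-3.8  0.4 18.1] M [-0.028  0.679  0.032] w 31.0 ff 31.8 q6 -0.243
```

Call:
send_rows(rows=[{"x":0,"y":-0.001,"z":-0.001,"ax":0,"ay":0,"az":0,"jaw":-1},{"x":0,"y":-0.001,"z":-0.001,"ax":0,"ay":0,"az":0.02,"jaw":-1},{"x":0,"y":-0.001,"z":-0.001,"ax":0,"ay":0,"az":0.06,"jaw":-1},{"x":0,"y":-0.001,"z":-0.001,"ax":0,"ay":0,"az":0.12,"jaw":-1},{"x":0,"y":-0.001,"z":-0.001,"ax":0,"ay":0,"az":0.18,"jaw":-1},{"x":0,"y":-0.001,"z":-0.001,"ax":0,"ay":0,"az":0.24,"jaw":-1},{"x":0,"y":-0.001,"z":-0.001,"ax":0,"ay":0,"az":0.3,"jaw":-1},{"x":0,"y":-0.001,"z":-0.001,"ax":0,"ay":0,"az":0.36,"jaw":-1},{"x":0,"y":-0.001,"z":-0.001,"ax":0,"ay":0,"az":0.4,"jaw":-1},{"x":0,"y":-0.001,"z":-0.001,"ax":0,"ay":0,"az":0.4,"jaw":-1}])

```text
time: 10.25
tool_pos: [465.0, 9.6, 35.4]
tcp_rot: [3.139, -0.0, 1.25]
contact_force: [-1.8, 0.2, 13.6]
grip_width: 31.3
finger_force: 31.4
```

```bash
python3 -c "
from h import *
st(); im,d=bot.capture('wrist'); save('w3',cv2.resize(im[160:330,220:430],None,fx=3,fy=3,interpolation=cv2.INTER_CUBIC)); st()"
```

```text
t 10.25 pos [465.    9.6  35.4] rot [ 3.1389e+00 -4.0000e-04  1.2498e+00] F [-1.8  0.2 13.6] M [ 0.014  0.285 -0.055] w 31.3 ff 31.4 q6 0.177
t 10.30 pos [465.    9.6  35.4] rot [ 3.1389e+00 -4.0000e-04  1.2501e+00] F [-1.6 -1.1 13.8] M [ 0.013  0.341 -0.14 ] w 30.7 ff 31.4 q6 0.176
```

View pics/w3.png

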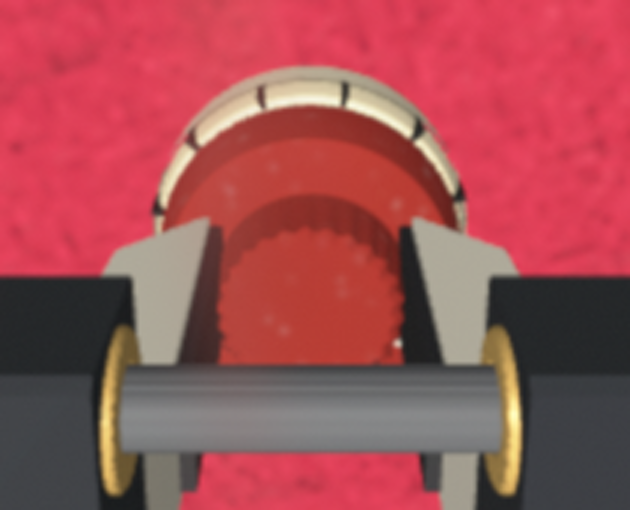

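The picture shows the pads on the knob and the base ticks above at crop (264,97), (345,95) and (418,128). I'll check that the base has not rotated.

```bash
cat >> h.py <<'E'
def ticks(T,fx,u0,v0,o,fix_r=30.5):
    from scipy.optimize import least_squares
    P=np.array([onz('wrist',u0+(u+.5)/fx-.5,v0+(v+.5)/fx-.5,20,o)[:2] for u,v in T])
    c=least_squares(lambda c:np.hypot(*(P-c).T)-fix_r,o['tool_pos'][:2]).x
    a=np.degrees(np.arctan2(*(P-c)[:,::-1].T)); print('axis',c.round(1),'ang',a.round(1),'mod30',((a+15)%30-15).round(1),'mean',((a+15)%30-15).mean().round(2))
E
python3 -c "
from h import *
o=bot.get_obs()
ticks([(160,208),(194,138),(262,97),(345,95),(418,128),(459,195)],3,220,160,o)"
```

```text
axis [463.8   8.5] ang [148.7 118.1  89.1  59.5  30.3  -0.3] mod30 [-1.3 -1.9 -0.9 -0.5  0.3 -0.3] mean -0.76
```

The base has held: tick phase -0.76° against -0.56°, with the axis unmoved. I'll continue 48°.

Call:
send_rows(rows=[{"x":0,"y":0,"z":0.0005,"ax":0,"ay":0,"az":0.04,"jaw":-1},{"x":0,"y":0,"z":0.0005,"ax":0,"ay":0,"az":0.13,"jaw":-1},{"x":0,"y":0,"z":0.0005,"ax":0,"ay":0,"az":0.23,"jaw":-1},{"x":0,"y":0,"z":0.0005,"ax":0,"ay":0,"az":0.33,"jaw":-1},{"x":0,"y":0,"z":0.0005,"ax":0,"ay":0,"az":0.43,"jaw":-1},{"x":0,"y":0,"z":0.0005,"ax":0,"ay":0,"az":0.53,"jaw":-1},{"x":0,"y":0,"z":0.0005,"ax":0,"ay":0,"az":0.63,"jaw":-1},{"x":0,"y":0,"z":0.0005,"ax":0,"ay":0,"az":0.72,"jaw":-1},{"x":0,"y":0,"z":0.0005,"ax":0,"ay":0,"az":0.78,"jaw":-1},{"x":0,"y":0,"z":0.0005,"ax":0,"ay":0,"az":0.8,"jaw":-1}])

```text
time: 11.55
tool_pos: [465.7, 9.0, 35.4]
tcp_rot: [3.139, -0.003, 0.412]
contact_force: [-0.4, -2.4, 12.4]
grip_width: 31.2
finger_force: 31.1
```

```bash
python3 -c "
from h import *
o=st(); im,d=bot.capture('wrist'); save('w4',cv2.resize(im[160:330,220:430],None,fx=3,fy=3,interpolation=cv2.INTER_CUBIC)); M=[bot.get_obs()]
for i in range(3):
  bot.capture('wrist'); M.append(bot.get_obs())
print(np.mean([m['moment'] for m in M],0),np.array([m['moment'][2] for m in M]).round(3),[m['joint_positions'][5].round(4) for m in M],[m['tau'][5].round(3) for m in M])"
```

```text
t 11.55 pos [465.7   9.   35.4] rot [ 3.1388e+00 -3.1000e-03  4.1170e-01] F [-0.4 -2.4 12.4] M [-0.492  0.162  0.103] w 31.2 ff 31.1 q6 1.015
[-0.45458995  0.14642536 -0.00851232] [ 0.004 -0.008 -0.016 -0.013] [np.float64(1.0156), np.float64(1.0144), np.float64(1.0141), np.float64(1.014)] [np.float64(0.056), np.float64(0.15), np.float64(0.021), np.float64(-0.016)]
```

View pics/w4.png

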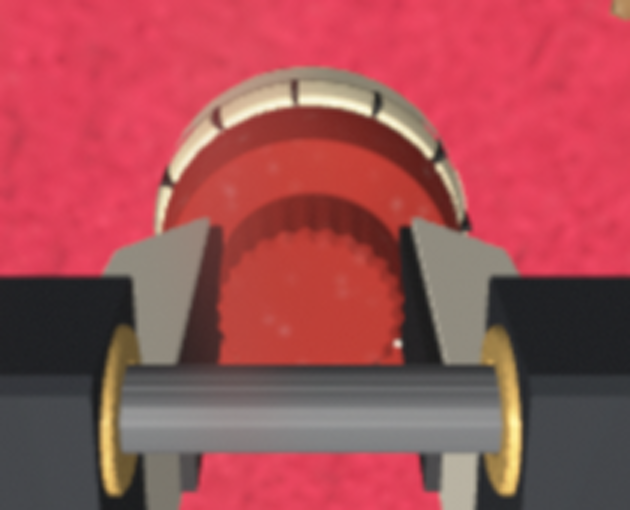

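The ticks are at crop (165,183), (217,118), (295,92), (377,103), (438,152) and (466,222).

```bash
python3 -c "
from h import *
o=bot.get_obs()
ticks([(166,182),(217,118),(295,92),(377,104),(438,152),(466,223)],3,220,160,o)"
```

```text
axis [463.7   8.5] ang [ 90.   58.7  29.2  -0.5 -29.5 -59.8] mod30 [ 0.  -1.3 -0.8 -0.5  0.5  0.2] mean -0.31
```

Call:
send_rows(rows=[{"x":0,"y":0,"z":0.001,"ax":0,"ay":0,"az":0.01,"jaw":-1},{"x":0,"y":0,"z":0.001,"ax":0,"ay":0,"az":0.025,"jaw":-1},{"x":0,"y":0,"z":0.001,"ax":0,"ay":0,"az":0.04,"jaw":-1},{"x":0,"y":0,"z":0.001,"ax":0,"ay":0,"az":0.055,"jaw":-1},{"x":0,"y":0,"z":0.001,"ax":0,"ay":0,"az":0.07,"jaw":-1},{"x":0,"y":0,"z":0.001,"ax":0,"ay":0,"az":0.085,"jaw":-1},{"x":0,"y":0,"z":0.001,"ax":0,"ay":0,"az":0.1,"jaw":-1},{"x":0,"y":0,"z":0.001,"ax":0,"ay":0,"az":0.115,"jaw":-1},{"x":0,"y":0,"z":0.001,"ax":0,"ay":0,"az":0.13,"jaw":-1},{"x":0,"y":0,"z":0.001,"ax":0,"ay":0,"az":0.13,"jaw":-1}])

```text
time: 13.0
tool_pos: [465.7, 8.9, 35.4]
tcp_rot: [3.139, -0.004, 0.277]
contact_force: [-1.5, -4.1, 15.3]
grip_width: 31.4
finger_force: 31.5
```

```bash
cat >> h.py <<'E'
def mom(n=4):
    st(); M=[]
    for i in range(n):
        bot.capture('wrist'); M.append(bot.get_obs())
    print('Mz',np.array([m['moment'][2] for m in M]).round(3),'mean %.3f'%np.mean([m['moment'][2] for m in M]),'tau6',np.array([m['tau'][5] for m in M]).round(3),'yaw',np.mean([m['tcp_rot'][2] for m in M]).round(4))
E
python3 -c "
from h import *
mom()"
```

```text
t 13.00 pos [465.7   8.9  35.4] rot [ 3.139  -0.0036  0.2766] F [-1.5 -4.1 15.3] M [-0.554  0.198 -0.004] w 31.4 ff 31.5 q6 1.150
Mz [-0.     0.055 -0.033  0.043] mean 0.016 tau6 [ 0.006 -0.005 -0.006 -0.006] yaw 0.2766
```

Call:
send_rows(rows=[{"x":0,"y":0.001,"z":0.001,"ax":0,"ay":0,"az":0.005,"jaw":-1},{"x":0,"y":0.0015,"z":0.001,"ax":0,"ay":0,"az":0.01,"jaw":-1},{"x":0,"y":0.0015,"z":0.001,"ax":0,"ay":0,"az":0.015,"jaw":-1},{"x":0,"y":0.0015,"z":0.001,"ax":0,"ay":0,"az":0.02,"jaw":-1},{"x":0,"y":0.0015,"z":0.001,"ax":0,"ay":0,"az":0.025,"jaw":-1},{"x":0,"y":0.0015,"z":0.001,"ax":0,"ay":0,"az":0.03,"jaw":-1},{"x":0,"y":0.0015,"z":0.001,"ax":0,"ay":0,"az":0.035,"jaw":-1},{"x":0,"y":0.0015,"z":0.001,"ax":0,"ay":0,"az":0.04,"jaw":-1},{"x":0,"y":0.0015,"z":0.001,"ax":0,"ay":0,"az":0.045,"jaw":-1},{"x":0,"y":0.0015,"z":0.001,"ax":0,"ay":0,"az":0.05,"jaw":-1}])

```text
time: 14.45
tool_pos: [465.8, 8.8, 35.4]
tcp_rot: [3.139, -0.004, 0.224]
contact_force: [-2.2, -1.3, 17.3]
grip_width: 31.4
finger_force: 32.1
```

```bash
python3 -c "
from h import *
mom()"
```

```text
t 14.45 pos [465.8   8.8  35.4] rot [ 3.1394 -0.0039  0.2242] F [-2.2 -1.3 17.3] M [-0.302  0.39   0.082] w 31.4 ff 32.1 q6 1.202
Mz [ 0.036  0.024  0.017 -0.015] mean 0.015 tau6 [0.04  0.067 0.04  0.032] yaw 0.2242
```

Call:
send_rows(rows=[{"x":0,"y":0,"z":0,"ax":0,"ay":0,"az":0.005,"jaw":-1},{"x":0,"y":0,"z":0,"ax":0,"ay":0,"az":0.008,"jaw":-1},{"x":0,"y":0,"z":0,"ax":0,"ay":0,"az":0.011,"jaw":-1},{"x":0,"y":0,"z":0,"ax":0,"ay":0,"az":0.014,"jaw":-1},{"x":0,"y":0,"z":0,"ax":0,"ay":0,"az":0.017,"jaw":-1},{"x":0,"y":0,"z":0,"ax":0,"ay":0,"az":0.02,"jaw":-1},{"x":0,"y":0,"z":0,"ax":0,"ay":0,"az":0.022,"jaw":-1},{"x":0,"y":0,"z":0,"ax":0,"ay":0,"az":0.024,"jaw":-1},{"x":0,"y":0,"z":0,"ax":0,"ay":0,"az":0.026,"jaw":-1},{"x":0,"y":0,"z":0,"ax":0,"ay":0,"az":0.028,"jaw":-1}])

```text
time: 15.9
tool_pos: [465.8, 8.8, 35.4]
tcp_rot: [3.139, -0.004, 0.195]
contact_force: [-1.8, -2.7, 16.0]
grip_width: 31.2
finger_force: 32.1
```

```bash
python3 -c "
from h import *
mom()"
```

```text
t 15.90 pos [465.8   8.8  35.4] rot [ 3.1395 -0.0039  0.1951] F [-1.8 -2.7 16. ] M [-0.366  0.421  0.081] w 31.2 ff 32.1 q6 1.231
Mz [0.033 0.028 0.07  0.093] mean 0.056 tau6 [0.054 0.054 0.045 0.043] yaw 0.195
```

Call:
send_rows(rows=[{"x":0,"y":0,"z":0,"ax":0,"ay":0,"az":0.002,"jaw":-1},{"x":0,"y":0,"z":0,"ax":0,"ay":0,"az":0.004,"jaw":-1},{"x":0,"y":0,"z":0,"ax":0,"ay":0,"az":0.006,"jaw":-1},{"x":0,"y":0,"z":0,"ax":0,"ay":0,"az":0.008,"jaw":-1},{"x":0,"y":0,"z":0,"ax":0,"ay":0,"az":0.01,"jaw":-1},{"x":0,"y":0,"z":0,"ax":0,"ay":0,"az":0.012,"jaw":-1},{"x":0,"y":0,"z":0,"ax":0,"ay":0,"az":0.014,"jaw":-1},{"x":0,"y":0,"z":0,"ax":0,"ay":0,"az":0.016,"jaw":-1},{"x":0,"y":0,"z":0,"ax":0,"ay":0,"az":0.018,"jaw":-1},{"x":0,"y":0,"z":0,"ax":0,"ay":0,"az":0.02,"jaw":-1}])

```text
time: 17.35
tool_pos: [465.8, 8.8, 35.4]
tcp_rot: [3.14, -0.004, 0.174]
contact_force: [-2.2, -2.1, 14.9]
grip_width: 31.0
finger_force: 32.1
```

```bash
python3 -c "
from h import *
mom(6)"
```

```text
t 17.35 pos [465.8   8.8  35.4] rot [ 3.1395 -0.0039  0.1741] F [-2.2 -2.1 14.9] M [-0.374  0.387  0.079] w 31.0 ff 32.1 q6 1.252
Mz [ 0.068 -0.019  0.096  0.054  0.037  0.059] mean 0.049 tau6 [0.055 0.054 0.045 0.043 0.043 0.043] yaw 0.1741
```

Call:
send_rows(rows=[{"x":0,"y":0,"z":0.0005,"ax":0,"ay":0,"az":0.002,"jaw":-1},{"x":0,"y":0,"z":0.0005,"ax":0,"ay":0,"az":0.004,"jaw":-1},{"x":0,"y":0,"z":0.0005,"ax":0,"ay":0,"az":0.006,"jaw":-1},{"x":0,"y":0,"z":0.0005,"ax":0,"ay":0,"az":0.008,"jaw":-1},{"x":0,"y":0,"z":0.0005,"ax":0,"ay":0,"az":0.01,"jaw":-1},{"x":0,"y":0,"z":0.0005,"ax":0,"ay":0,"az":0.012,"jaw":-1},{"x":0,"y":0,"z":0.0005,"ax":0,"ay":0,"az":0.014,"jaw":-1},{"x":0,"y":0,"z":0.0005,"ax":0,"ay":0,"az":0.016,"jaw":-1},{"x":0,"y":0,"z":0.0005,"ax":0,"ay":0,"az":0.018,"jaw":-1},{"x":0,"y":0,"z":0.0005,"ax":0,"ay":0,"az":0.02,"jaw":-1}])

```text
time: 18.9
tool_pos: [465.7, 8.8, 35.4]
tcp_rot: [3.14, -0.004, 0.153]
contact_force: [-3.2, -2.4, 18.1]
grip_width: 30.9
finger_force: 32.3
```

```bash
python3 -c "
from h import *
mom(6)"
```

```text
t 18.90 pos [465.7   8.8  35.4] rot [ 3.1396 -0.0039  0.1532] F [-3.2 -2.4 18.1] M [-0.432  0.395  0.045] w 30.9 ff 32.3 q6 1.273
Mz [0.052 0.005 0.003 0.011 0.055 0.031] mean 0.026 tau6 [0.055 0.054 0.045 0.043 0.043 0.043] yaw 0.1532
```

```bash
cat >> h.py <<'E'
def phase(lo=-60,hi=60,c=(463.7,8.5),name='wrist'):
    """tick phase mod 30 deg on the side facing the camera, from cream ring brightness"""
    o=bot.get_obs(); im,_=bot.capture(name); g=im.astype(float).min(2)
    m,f=model(name); T=np.array(m['T_tool_cam']); Rt=Ro.from_euler('xyz',o['tcp_rot']).as_matrix()
    side=np.degrees(o['tcp_rot'][2]); a=np.arange(side+lo,side+hi,.25); b=np.zeros(len(a))
    for r,z in((30.3,20),(31,19),(31,18)):
        P=np.c_[c[0]+r*np.cos(np.radians(a)),c[1]+r*np.sin(np.radians(a)),np.full(len(a),z)]
        X=((P-o['tool_pos'])@Rt-T[:3,3])@T[:3,:3]
        b+=cv2.remap(g.astype(np.float32),(f*X[:,0]/X[:,2]+m['cx']).astype(np.float32)[None],(f*X[:,1]/X[:,2]+m['cy']).astype(np.float32)[None],cv2.INTER_LINEAR)[0]
    b-=cv2.GaussianBlur(b[None],(0,0),32)[0]
    w=np.maximum(-b-5,0)
    print('phase %.2f'%(np.degrees(np.angle((w*np.exp(1j*np.radians(a)*12)).sum()))/12),'side %.1f'%side)
    return im
E
python3 -c "
from h import *
phase()"
```

```text
phase -0.63 side 8.8
```

Call:
send_rows(rows=[{"x":0,"y":0,"z":0,"ax":0,"ay":0,"az":0.002,"jaw":-1},{"x":0,"y":0,"z":0,"ax":0,"ay":0,"az":0.004,"jaw":-1},{"x":0,"y":0,"z":0,"ax":0,"ay":0,"az":0.006,"jaw":-1},{"x":0,"y":0,"z":0,"ax":0,"ay":0,"az":0.008,"jaw":-1},{"x":0,"y":0,"z":0,"ax":0,"ay":0,"az":0.01,"jaw":-1},{"x":0,"y":0,"z":0,"ax":0,"ay":0,"az":0.012,"jaw":-1},{"x":0,"y":0,"z":0,"ax":0,"ay":0,"az":0.014,"jaw":-1},{"x":0,"y":0,"z":0,"ax":0,"ay":0,"az":0.016,"jaw":-1},{"x":0,"y":0,"z":0,"ax":0,"ay":0,"az":0.018,"jaw":-1},{"x":0,"y":0,"z":0,"ax":0,"ay":0,"az":0.02,"jaw":-1}])

```text
time: 20.5
tool_pos: [465.7, 8.7, 35.4]
tcp_rot: [3.14, -0.004, 0.132]
contact_force: [-2.2, -3.7, 17.4]
grip_width: 31.4
finger_force: 32.3
```

```bash
python3 -c "
from h import *
mom(6);phase()"
```

```text
t 20.50 pos [465.7   8.7  35.4] rot [ 3.1396 -0.004   0.1323] F [-2.2 -3.7 17.4] M [-0.4    0.433  0.101] w 31.4 ff 32.3 q6 1.294
Mz [0.071 0.096 0.042 0.02  0.105 0.056] mean 0.065 tau6 [0.062 0.061 0.052 0.049 0.049 0.05 ] yaw 0.1323
phase -0.66 side 7.6
```

Call:
send_rows(rows=[{"x":0,"y":0,"z":0,"ax":0,"ay":0,"az":0.002,"jaw":-1},{"x":0,"y":0,"z":0,"ax":0,"ay":0,"az":0.004,"jaw":-1},{"x":0,"y":0,"z":0,"ax":0,"ay":0,"az":0.006,"jaw":-1},{"x":0,"y":0,"z":0,"ax":0,"ay":0,"az":0.008,"jaw":-1},{"x":0,"y":0,"z":0,"ax":0,"ay":0,"az":0.01,"jaw":-1},{"x":0,"y":0,"z":0,"ax":0,"ay":0,"az":0.012,"jaw":-1},{"x":0,"y":0,"z":0,"ax":0,"ay":0,"az":0.014,"jaw":-1},{"x":0,"y":0,"z":0,"ax":0,"ay":0,"az":0.014,"jaw":-1},{"x":0,"y":0,"z":0,"ax":0,"ay":0,"az":0.014,"jaw":-1},{"x":0,"y":0,"z":0,"ax":0,"ay":0,"az":0.014,"jaw":-1}])

```text
time: 22.1
tool_pos: [465.8, 8.7, 35.4]
tcp_rot: [3.14, -0.004, 0.118]
contact_force: [-1.7, -2.5, 17.3]
grip_width: 30.9
finger_force: 32.3
```

```bash
python3 -c "
from h import *
mom(6);phase()"
```

```text
t 22.10 pos [465.8   8.7  35.4] rot [ 3.1396 -0.0041  0.1182] F [-1.7 -2.5 17.3] M [-0.377  0.447  0.264] w 30.9 ff 32.3 q6 1.308
Mz [0.25  0.209 0.199 0.247 0.174 0.268] mean 0.224 tau6 [0.241 0.241 0.241 0.241 0.241 0.241] yaw 0.1181
phase -0.99 side 6.8
```

The dial is against its stop: torque rose to 0.24 N m and the base shifted at most about 0.3°. I'll turn back now, 50° first.

Call:
send_rows(rows=[{"x":0,"y":0,"z":0,"ax":0,"ay":0,"az":-0.02,"jaw":-1},{"x":0,"y":0,"z":0,"ax":0,"ay":0,"az":-0.07,"jaw":-1},{"x":0,"y":0,"z":0,"ax":0,"ay":0,"az":-0.16,"jaw":-1},{"x":0,"y":0,"z":0,"ax":0,"ay":0,"az":-0.27,"jaw":-1},{"x":0,"y":0,"z":0,"ax":0,"ay":0,"az":-0.38,"jaw":-1},{"x":0,"y":0,"z":0,"ax":0,"ay":0,"az":-0.49,"jaw":-1},{"x":0,"y":0,"z":0,"ax":0,"ay":0,"az":-0.6,"jaw":-1},{"x":0,"y":0,"z":0,"ax":0,"ay":0,"az":-0.7,"jaw":-1},{"x":0,"y":0,"z":0,"ax":0,"ay":0,"az":-0.78,"jaw":-1},{"x":0,"y":0,"z":0,"ax":0,"ay":0,"az":-0.83,"jaw":-1}])

```text
time: 23.7
tool_pos: [465.3, 9.4, 35.3]
tcp_rot: [3.139, -0.002, 0.988]
contact_force: [-2.2, 2.9, 20.5]
grip_width: 31.3
finger_force: 32.8
```

```bash
python3 -c "
from h import *
mom(3);phase()"
```

```text
t 23.70 pos [465.3   9.4  35.3] rot [ 3.1387e+00 -1.6000e-03  9.8820e-01] F [-2.2  2.9 20.5] M [ 0.28   0.541 -0.078] w 31.3 ff 32.8 q6 0.438
Mz [0.018 0.124 0.122] mean 0.088 tau6 [ 0.035 -0.304 -0.045] yaw 0.9882
phase -1.06 side 56.5
```

Call:
send_rows(rows=[{"x":0,"y":0,"z":-0.001,"ax":0,"ay":0,"az":-0.01,"jaw":-1},{"x":0,"y":0,"z":-0.001,"ax":0,"ay":0,"az":-0.035,"jaw":-1},{"x":0,"y":0,"z":-0.001,"ax":0,"ay":0,"az":-0.065,"jaw":-1},{"x":0,"y":0,"z":-0.001,"ax":0,"ay":0,"az":-0.095,"jaw":-1},{"x":0,"y":0,"z":-0.001,"ax":0,"ay":0,"az":-0.125,"jaw":-1},{"x":0,"y":0,"z":-0.001,"ax":0,"ay":0,"az":-0.15,"jaw":-1},{"x":0,"y":0,"z":-0.001,"ax":0,"ay":0,"az":-0.17,"jaw":-1},{"x":0,"y":0,"z":-0.001,"ax":0,"ay":0,"az":-0.18,"jaw":-1},{"x":0,"y":0,"z":-0.001,"ax":0,"ay":0,"az":-0.184,"jaw":-1},{"x":0,"y":0,"z":-0.001,"ax":0,"ay":0,"az":-0.184,"jaw":-1}])

```text
time: 25.15
tool_pos: [465.1, 9.5, 35.4]
tcp_rot: [3.139, -0.001, 1.179]
contact_force: [-2.2, 2.0, 17.7]
grip_width: 31.2
finger_force: 32.4
```

```bash
python3 -c "
from h import *
mom(3);phase()"
```

```text
t 25.15 pos [465.1   9.5  35.4] rot [ 3.1388e+00 -1.0000e-03  1.1790e+00] F [-2.2  2.  17.7] M [ 0.312  0.518 -0.072] w 31.2 ff 32.4 q6 0.247
Mz [-0.019 -0.057 -0.028] mean -0.034 tau6 [-0.039 -0.036 -0.036] yaw 1.1789
phase -0.85 side 67.5
```

The dial is at 45 by stop reference. I'll open to 42 mm while still pressing, then lift straight up.

Call:
send_rows(rows=[{"x":0,"y":0,"z":-0.001,"ax":0,"ay":0,"az":0,"jaw":-0.25},{"x":0,"y":0,"z":-0.002,"ax":0,"ay":0,"az":0,"jaw":-0.15},{"x":0,"y":0,"z":-0.002,"ax":0,"ay":0,"az":0,"jaw":-0.09},{"x":0,"y":0,"z":-0.002,"ax":0,"ay":0,"az":0,"jaw":-0.09},{"x":0,"y":0,"z":-0.004,"ax":0,"ay":0,"az":0,"jaw":-0.09},{"x":0,"y":0,"z":-0.01,"ax":0,"ay":0,"az":0,"jaw":-0.09},{"x":0,"y":0,"z":-0.03,"ax":0,"ay":0,"az":0,"jaw":-0.09},{"x":0,"y":0,"z":-0.06,"ax":0,"ay":0,"az":0,"jaw":-0.09},{"x":0,"y":0,"z":-0.1,"ax":0,"ay":0,"az":0,"jaw":-0.09},{"x":0,"y":0,"z":-0.14,"ax":0,"ay":0,"az":0,"jaw":-0.09}])

```text
time: 26.6
tool_pos: [464.1, 9.4, 62.3]
tcp_rot: [3.141, 0.0, 1.179]
contact_force: [-0.6, -0.5, 0.6]
grip_width: 41.6
finger_force: 0.0
```

Call:
send_rows(rows=[{"x":0,"y":0,"z":-0.04,"ax":0,"ay":0,"az":-0.05,"jaw":-0.09},{"x":0,"y":0,"z":-0.09,"ax":0,"ay":0,"az":-0.12,"jaw":0.2},{"x":0,"y":0,"z":-0.15,"ax":0,"ay":0,"az":-0.2,"jaw":0.6},{"x":0,"y":0,"z":-0.21,"ax":0,"ay":0,"az":-0.28,"jaw":1},{"x":0,"y":0,"z":-0.27,"ax":0,"ay":0,"az":-0.36,"jaw":1},{"x":0,"y":0,"z":-0.33,"ax":0,"ay":0,"az":-0.42,"jaw":1},{"x":0,"y":0,"z":-0.38,"ax":0,"ay":0,"az":-0.46,"jaw":1},{"x":0,"y":0,"z":-0.42,"ax":0,"ay":0,"az":-0.47,"jaw":1},{"x":0,"y":0,"z":-0.43,"ax":0,"ay":0,"az":-0.47,"jaw":1},{"x":0,"y":0,"z":-0.43,"ax":0,"ay":0,"az":-0.47,"jaw":1}])

```text
time: 27.85
tool_pos: [464.0, 9.4, 147.7]
tcp_rot: [-3.142, 0.0, 1.671]
contact_force: [0.2, -0.4, -1.9]
grip_width: 92.1
finger_force: 0.0
```

```bash
python3 -c "
from h import *
o=st(); im=phase(-75,75); np.savez('w5.npz',im=im,pos=o['tool_pos'],rot=o['tcp_rot']); save('w5c',cv2.resize(im[140:245,280:385],None,fx=5.6,fy=5.6,interpolation=cv2.INTER_CUBIC))"
```

```text
t 27.85 pos [464.    9.4 147.7] rot [-3.1415e+00  1.0000e-04  1.6708e+00] F [ 0.2 -0.4 -1.9] M [ 0.039 -0.119 -0.02 ] w 92.1 ff 0.0 q6 -0.245
phase -0.92 side 95.7
```

View pics/w5c.png

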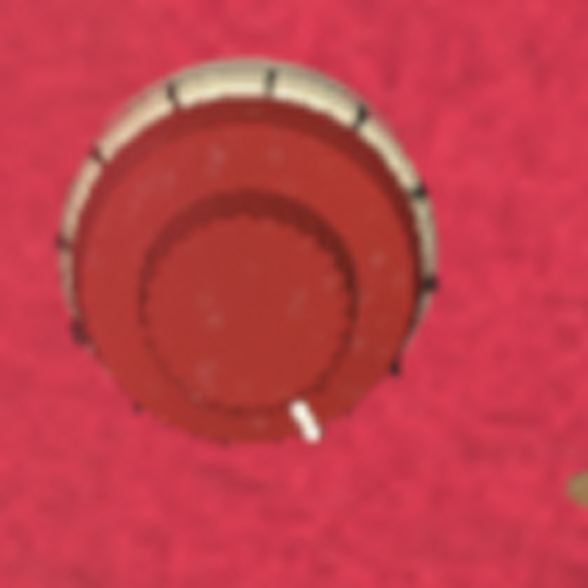

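The timer is undisturbed. The pointer at crop (305,420) sits between the 40 tick at (395,368) and the barely visible 50 tick at (225,440). I'll compute the angle.

```bash
python3 - <<'E'
from h import *
def an(n,T,q,K):
    c=np.load(n); o=dict(tool_pos=c['pos'],tcp_rot=c['rot'])
    f=lambda u,v,z:onz('wrist',280+(u+.5)/5.6-.5,140+(v+.5)/5.6-.5,z,o)[:2]
    P=np.array([f(u,v,20) for u,v in T]);A=np.c_[2*P,np.ones(len(P))];s=np.linalg.lstsq(A,(P**2).sum(1),rcond=None)[0];ax=s[:2]
    a=np.unwrap(np.arctan2(*(P-ax)[:,::-1].T))*57.2958+30*np.arange(len(P)); a0=a.mean()
    k=f(*K,49)
    for z in (34,36,38):
      Q=[f(u,v,z) for u,v in q]; print(z,'ax',ax.round(1),'knob',k.round(1),'a0 %.2f'%a0,[['%.1f'%((a0-np.degrees(np.arctan2(*(x-C)[::-1])))%360) for x in Q] for C in (ax,k)],'line %.1f'%((a0-np.degrees(np.arctan2(*(Q[1]-Q[0])[::-1])))%360),[np.linalg.norm(x-ax).round(1) for x in Q])
an('w1.npz',[(108,346),(95,258),(125,172),(200,113),(297,98),(388,130),(446,205),(458,296),(421,382)],[(370,380),(408,403)],(281,328))
an('w5.npz',[(78,331),(64,243),(97,156),(173,97),(270,82),(362,116),(419,191),(430,285),(395,369)],[(298,404),(314,437)],(249,312))
E
```

```text
34 ax [463.7   8.7] knob [463.8   9.4] a0 -150.56 [['244.9', '242.5'], ['246.8', '243.9']] line 236.2 [np.float64(19.7), np.float64(27.0)]
36 ax [463.7   8.7] knob [463.8   9.4] a0 -150.56 [['243.6', '241.5'], ['245.5', '243.0']] line 236.2 [np.float64(19.1), np.float64(26.4)]
38 ax [463.7   8.7] knob [463.8   9.4] a0 -150.56 [['242.2', '240.5'], ['244.2', '242.0']] line 236.2 [np.float64(18.6), np.float64(25.8)]
34 ax [463.8   8.5] knob [463.8   9.4] a0 -150.95 [['270.8', '270.3'], ['272.0', '271.2']] line 268.4 [np.float64(20.8), np.float64(27.0)]
36 ax [463.8   8.5] knob [463.8   9.4] a0 -150.95 [['270.2', '269.7'], ['271.4', '270.7']] line 268.4 [np.float64(20.1), np.float64(26.2)]
38 ax [463.8   8.5] knob [463.8   9.4] a0 -150.95 [['269.5', '269.2'], ['270.7', '270.2']] line 268.4 [np.float64(19.4), np.float64(25.5)]
```

The pointer reads 270° ± 1°, which is 45 min. The base moved about 0.2 mm and turned 0.4°. The arm is clear, so I'm handing in.

```bash
python3 -c "
from h import *
print(bot.close_job())"
```

```text
the job is handed in; nothing more can be done
None
```

The timer is set to 45 minutes (pointer measured at 270° ± 1°): I turned it clockwise past the top mark to its stop, then back, and let go; its base stayed put to within about 0.2 mm and 0.4°, and I handed in at about 28 s.

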